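# Clamp a stone seal blank with the knob under the clamping stand

### The arm

A 6-joint arm with a two-finger parallel gripper is mounted at the origin on the work surface. World frame = base frame: x ahead of the robot, y to its left, z up, the work surface at z = 0. Lengths are in m, angles in rad, forces in N, time in s.
With the tool pointing down it reaches from about 0.35 to 0.975 m from the base axis. Payload 7.1 kg.
Tool frame: the origin (TCP) lies midway between the tips of the shut fingers; the grasp point (between the pads) lies 19 mm behind it; z points along the fingers, x is the direction in which the jaws open and shut, and the axes are right-handed (so a half turn about z gives the same grasp; the last joint's range is limited). The gripper opens to 88 mm and grips with 3 to 60 N. Pads are 20 mm wide; open, the fingers measure 115 mm over their backs; the gripper's body (75 mm by 178 mm) begins 61 mm behind the grasp point.
Start: joints at [-1.308, 0.423, 1.63, -0, 1.089, -0.019], TCP at [0.174, -0.6, 0.223] pointing down, gripper open.
Joint ranges: [-3, 3], [-0.9, 2.11], [0.09, 2.58], [-1.31, 4.45], [0.11, 2.69], [-2.54, 2.54]. Speed limits (rad/s): [2.39, 2.39, 3.01, 3.14, 3.14, 3.14].

### API

Orientations are given as a unit quaternion [w, x, y, z].
In Python, from station import move_pose, movel, movej, command_gripper, wait, inverse_kinematics, read_camera, camera_info, MotionError, job_done, get_time, get_joint_pos, get_qvel, get_effort, get_tcp_pos, get_ee_rot, get_ft_force, get_ft_torque, get_grip_width gives the robot as it stands. Calls block until the motion is done:
- move_pose(position, orientation): joint-space move of the TCP to a pose.
- movel(position, frame=None, v=0.15, until_force=None): straight line of the TCP; frame=None keeps the orientation; v is the mean speed in m/s. With until_force (N) it stops when the force on the tool has changed by that much, and returns True; else False.
- movej(angles): joint-space move.
- command_gripper(opening): opening from 0.0 (shut) to 1.0 (fully open); the grip force is fixed at half the most; returns when the fingers have stopped.
- wait(seconds).
- inverse_kinematics(position, orientation): joint angles nearest the present ones, or None.
- read_camera(name): name is "scene" or "top"; returns the picture (420x560x3 uint8, red, green, blue); there is no depth.
- camera_info(name): a dict with "intrinsics" (3x3 intrinsics, pixels), "T" (4x4, takes a point from camera to world coordinates). Camera axes: x right, y up, looking along -z (the intrinsics and any distortion apply to the point x, -y, -z); pixel columns grow to the right and rows downward; lengths in m; the calibration is good to about 2 mm. A picture is of the moment at which its call begins. camera_info takes no time and is no camera call.
A pose or a line that the arm cannot do raises MotionError and nothing moves.
- job_done(): hands the job in, once; it reports no verdict.
Readings, each from a call of its own:
- get_time(): time.
- get_joint_pos(): joint angles.
- get_qvel(): joint speeds.
- get_effort(): joint torques, N m.
- get_tcp_pos(): TCP position.
- get_ee_rot(): TCP orientation.
- get_ft_force(): force on the tool from outside, world axes, zero at the start.
- get_ft_torque(): the same for the moment, N m.
- get_grip_width(): opening from 0.0 (shut) to 1.0 (fully open).
Only numpy, scipy, OpenCV 4.12 (cv2) and the standard library are available. Lean on these libraries where they do the work, as an engineer would, in place of code of your own. Each camera call takes 0.05 s, during which the arm holds its last target.

### The job

Stand the tall square stone blank upright in the bay on top of the clamping stand, between the round cam and the L-shaped stop, and let go of it. Then turn the star knob underneath the stand's deck clockwise (seen from above) until the cam holds the blank squarely and snugly against the stop, but gently: do not overtighten it, as the stone chips. Leave the blank clamped, and do not disturb the cup, the stone offcut or the steel ring.

Things in the scene. Friction and masses are not known exactly. Their poses are not given: they have to be found in the camera images.
- blank_mid (a point): Stone seal blank, pale grey-green, about 170 g: a square prism 32 x 32 mm wide, 63 mm tall (the top 5 mm is a 26 mm square step), loose, standing on the bench. This point is on its axis, 31 mm above its foot; x and y are square to its sides, z up. Any side may face the cam.
- stand: Clamping stand fixed to the bench: steel base plate 8 mm thick (x -85 to 125, y -60 to 60 mm), two posts at x 100, y +-38, and on them an aluminium deck carrying the bay on top and the star knob beneath. Origin at bench level exactly below the knob's upright axis; x points from the knob to the stop (roughly away from the robot), y left, z up.
- deck (a point): Centre of the deck's top, 120 mm above the bench, axes those of the stand; deck 12 mm thick, stand x 10 to 115, y -50 to 50 mm, plus a half-round nose of radius 32 mm about the knob's axis. On it is an L-shaped steel stop 14 mm high: its long face, sprung (gives 1 mm per 18 N), looks to -x at stand x 57 mm, but is set up to 6.5 mm nearer or farther; its short leg's face looks to +y at stand y -8 mm.
- bay (a point): Where the blank's foot goes: on the deck's top, at stand x 31.5, y 12 mm; axes those of the stand. A blank set here square to the stand has at least 3 mm of room to the cam, the stop's long face and its short leg at any start. The bay is open to +y. The turning cam slides the blank 3 to 16 mm in +x, against the stop; it also drags it to -y, up to the short leg.
- cam (a point): Centre of the top of the cam, a grey nylon disc of radius 24 mm, 12 mm high, on the deck. It is fixed to the knob's spindle, 14 mm off the knob's axis, and turns with the knob. At knob angle q it reaches 24 - 14 cos(q) mm from the axis towards the stop. It stays where it is when the knob is let go.
- knob (a joint): Angle of the knob with its cam, rad, 0 to 2.7; grows clockwise seen from above, which tightens. At 0 the cam's centre lies to the stand's -x (fully open). Starts between 0.15 and 0.5 and is tight on the blank somewhere between 1.1 and 2.4, depending on where the stop is set.
- knob_hub (a point): On the knob's axis, 78 mm above the bench, under the deck's nose: middle of the knob's black hub (diameter 48 mm, 62 to 94 mm above the bench). Four level steel arms, 90 degrees apart and 12 mm thick, stand out from it at this height. Axes those of the stand.
- knob_arm (a point): On one arm, 70 mm from the knob's axis. At knob angle q this arm points to 240 degrees - q, counterclockwise from the stand's x: out in front of the nose, where it can be pushed from above. Push needed here: 2 to 3 N running free or sliding the blank, then rising steadily over some 8 mm against the stop; 8 to 9 N is snug (cam presses some 13 N), over 12 N the stone may chip (30 N).
- knob_ball (a point): Centre of the black ball, 20 mm in diameter, at the end of that same arm, 88 mm from the knob's axis; the other three arms end in such balls too.
- cup: Paper-coloured cup, 74 mm across and 85 mm tall, origin under its centre; not to be disturbed.
- offcut: Stone offcut, a flat bar 55 x 30 x 18 mm lying on the bench, origin under its centre; not to be disturbed.
- tin: Low steel ring, 60 mm across and 22 mm tall, origin under its centre; not to be disturbed.
Things that resemble listed ones, but are neither listed nor needed, are in the scene too. What is shaped like the stand but orange or yellow is not meant.

How it is judged:
On the way, in this order (a step that is already met when the one before it is completed fails the run):
1. the blank stands upright and released in the bay on the deck, the cam not yet pressing on it (z of blank_mid in the frame of stand between 0.147 and 0.155 m and x of blank_mid in the frame of stand between 0.024 and 0.052 m and y of blank_mid in the frame of stand between 0.004 and 0.026 m and angle between blank_mid's own z axis and vertical below 0.08 rad and contact force between the fingers and blank below 0.1 N and contact force between knob and blank below 2 N), for 0.2 s.
2. the knob has been turned until the cam presses the blank with more than 6 N (contact force between knob and blank above 6 N), for 0.2 s.
At the end, for the whole second after the job is handed in: The blank stands upright (within 0.06 rad) on the deck, square to the stop (within 0.09 rad), its foot in the bay (4 to 26 mm in the stand's y, pushed up to the stop in x), at rest and let go; the knob is let go and still, and the cam keeps pressing the blank with 6 to 30 N (contact force between knob and blank between 6 and 30 N and z of blank_mid in the frame of stand between 0.147 and 0.155 m and x of blank_mid in the frame of stand between 0.032 and 0.052 m and y of blank_mid in the frame of stand between 0.004 and 0.026 m and angle between blank_mid's own z axis and vertical below 0.06 rad and (angle between the x axis of blank_mid and the x axis of stand, either way round below 0.09 rad or angle between the x axis of blank_mid and the y axis of stand, either way round below 0.09 rad) and linear speed of blank below 0.01 m/s and velocity of joint knob below 0.05 rad/s); the robot touches nothing.
It fails at once if the cam presses the stone with more than 30 N (contact force between knob and blank above 30 N).
It fails at once if the robot pushes the knob with more than 25 N (contact force between any of the arm, the fingers and knob above 25 N).
It fails at once if the cup, the offcut or the steel ring is disturbed (moved by over 20 mm) (distance of any of cup, offcut, tin from where it was at the start of the episode above 0.02 m).
It also fails if it takes over 72 s, if anything falls off the work surface, if the arm or the gripper's body presses on something with over 40 N, if the wrist force passes 120 N, or if a joint passes its speed limit or range.

## Working session

There is one attempt and no reset: what is moved stays moved. The work goes in short steps, each a Python script; the robot and the scene stay as the last script left them, time stands still between calls to the robot, and variables do not carry over. Pictures are saved under pics/ and viewed, and the job is handed in when it is done.

```bash
ls; mkdir -p pics; python3 - <<'E'
from station import *
import cv2,numpy as np
for n in("scene","top"):
    im=read_camera(n); cv2.imwrite(f"pics/{n}0.png",im[:,:,::-1]); i=camera_info(n); print(n,i)
print(get_time(),get_grip_width())
E
```

```text
pics
scene {'intrinsics': array([[467.49398438,   0.        , 278.41777672],
       [  0.        , 467.49398438, 210.14482023],
       [  0.        ,   0.        ,   1.        ]]), 'T': array([[-0.1773658 , -0.74848615,  0.63899127,  1.13795121],
       [ 0.98409154, -0.12812004,  0.12308167,  0.09718041],
       [-0.01025734,  0.65065639,  0.75930301,  0.96411577],
       [ 0.        ,  0.        ,  0.        ,  1.        ]])}
top {'intrinsics': array([[417.3442203 ,   0.        , 273.72024848],
       [  0.        , 417.3442203 , 214.36515681],
       [  0.        ,   0.        ,   1.        ]]), 'T': array([[-0.00343188,  0.98592118, -0.1671755 ,  0.28826393],
       [-0.99997221, -0.00448999, -0.00595178, -0.02957909],
       [-0.00661861,  0.16715043,  0.98590919,  1.01588552],
       [ 0.        ,  0.        ,  0.        ,  1.        ]])}
0.1 0.9967243653385223
```

View pics/scene0.png

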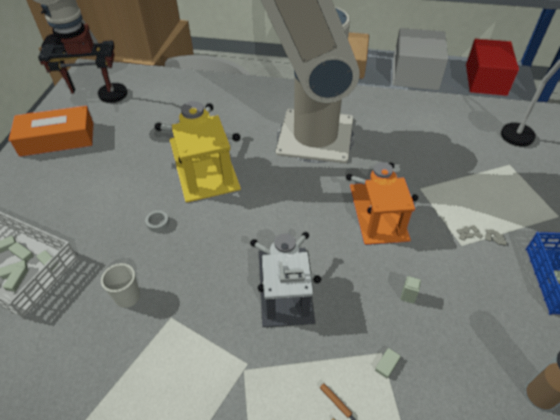

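View pics/top0.png

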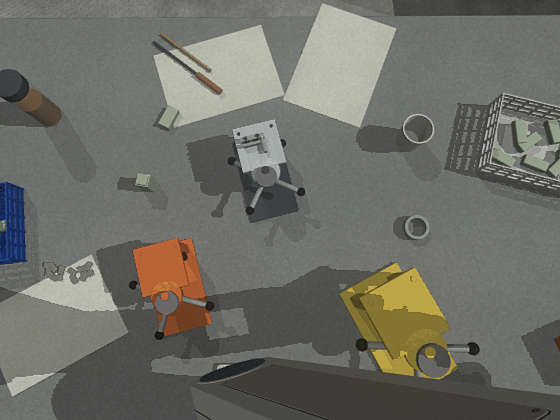

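The scene holds a grey stand at top (262,165), with orange (168,285) and yellow (400,320) decoys. For the blank there are three candidates:
- the upright block at top (143,181) / scene (412,289)
- the flat bar at top (168,117) / scene (388,362), probably the offcut
- the pieces in the basket at top (530,145)

I'll check these in crops.

```bash
python3 - <<'E'
import cv2,numpy as np
t=cv2.imread("pics/top0.png"); s=cv2.imread("pics/scene0.png")
def c(im,x,y,w,h,k,n): cv2.imwrite(n,cv2.resize(im[y:y+h,x:x+w],None,fx=k,fy=k,interpolation=cv2.INTER_CUBIC))
c(t,215,110,100,115,5,"pics/c_top_stand.png")
c(s,240,225,100,110,5,"pics/c_sc_stand.png")
a=cv2.resize(t[160:205,110:165],None,fx=7,fy=7,interpolation=cv2.INTER_CUBIC)
b=cv2.resize(s[265:310,385:440],None,fx=7,fy=7,interpolation=cv2.INTER_CUBIC)
cv2.imwrite("pics/c_blank.png",np.hstack([a,b]))
E
```

```text
(no output)
```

View pics/c_top_stand.png

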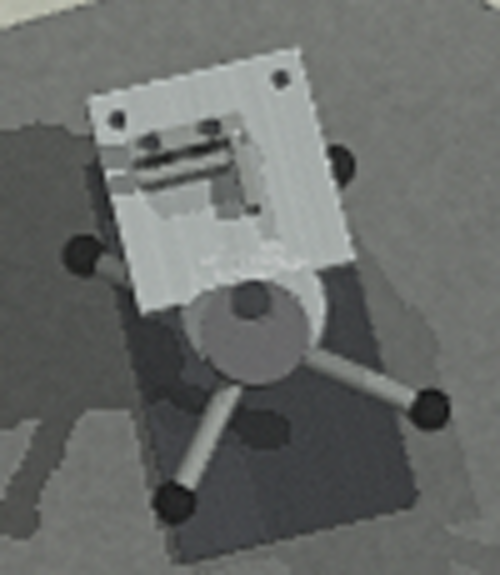

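View pics/c_sc_stand.png

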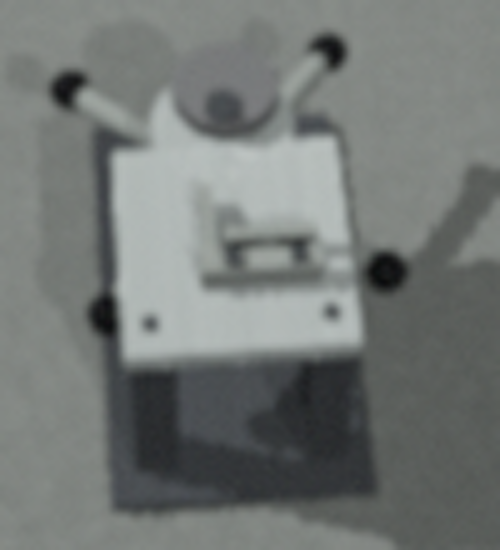

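View pics/c_blank.png

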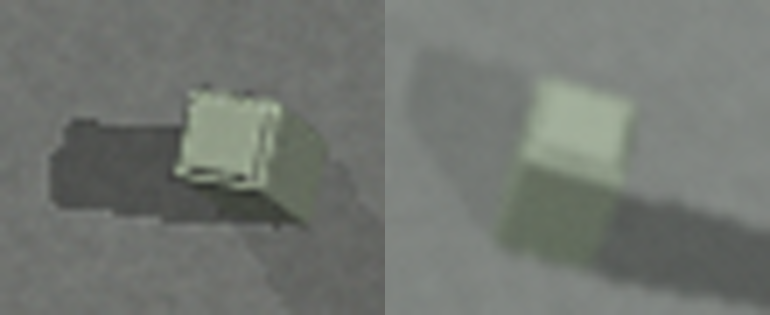

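```bash
cat > h.py <<'E'
import numpy as np,cv2
from station import *
from scipy.optimize import least_squares
CI={n:camera_info(n) for n in("scene","top")}
def proj(n,P):
    P=np.atleast_2d(P); T=CI[n]["T"];K=CI[n]["intrinsics"]
    p=(P-T[:3,3])@T[:3,:3]; p=p*[1,-1,-1]; u=p@K.T; return u[:,:2]/u[:,2:]
def ray(n,uv,z):
    T=CI[n]["T"];K=CI[n]["intrinsics"]; d=np.linalg.inv(K)@[uv[0],uv[1],1]; d=T[:3,:3]@(d*[1,-1,-1])
    return T[:3,3]+d*(z-T[2,3])/d[2]
def tw(p,P):
    P=np.atleast_2d(np.array(P,float)); c,s=np.cos(p[2]),np.sin(p[2])
    return np.c_[p[0]+c*P[:,0]-s*P[:,1],p[1]+s*P[:,0]+c*P[:,1],P[:,2]]
def uc(c,k,o): return (np.array(c,float)+.5)/k-.5+np.array(o)
E
cat > fit.py <<'E'
from h import *
d=[(.115,.05,.12),(.115,-.05,.12),(.01,-.05,.12),(.01,.05,.12)]
b=[(-.085,.06,.008),(-.085,-.06,.008)]
tu=uc([(90,98),(300,48),(355,262),(142,312),(180,562),(418,500)],5,(215,110))
su=uc([(363,345),(125,355),(112,150),(338,138)],5,(240,225))
bt=uc([(175,502),(430,408),(82,255),(342,163)],5,(215,110))
bs=uc([(327,52),(70,90),(385,271),(104,314)],5,(240,225))
cam_t=uc([(255,333)],5,(215,110)); cam_s=uc([(227,88)],5,(240,225))
def balls(q):
    a=[np.radians(240)-q+k*np.pi/2 for k in (0,1,3,2)]
    return a
def model(p):
    # order: image ball bottom-left(175,502),(430,408) right,(82,255) left,(342,163) far
    q=p[3]; A=lambda k:(.088*np.cos(np.radians(240)-q+k*np.pi/2),.088*np.sin(np.radians(240)-q+k*np.pi/2),.078)
    B=[A(k) for k in(-1,0,-2,1)]
    c=[(-.014*np.cos(q),.014*np.sin(q),.132)]
    return B,c
def res(p,full=False):
    B,c=model(p)
    r=[proj("top",tw(p,d+b))-tu,proj("scene",tw(p,d))-su,proj("top",tw(p,B))-bt,proj("scene",tw(p,B))-bs,proj("top",tw(p,c))-cam_t,proj("scene",tw(p,c))-cam_s]
    return r if full else np.vstack(r).ravel()
best=least_squares(res,[.4,0,.25,.3],loss='soft_l1')
if __name__=="__main__":
    P=best.x;print(P,best.cost); 
    for r in res(P,True):print(np.round(r,1).tolist())
E
python3 fit.py
```

```text
[ 0.53782672 -0.00633263  0.23851879  0.15349355] 4.945043406300972
[[-0.6, -0.9], [0.4, -1.1], [0.7, -0.5], [-0.5, 0.0], [0.5, -0.2], [0.5, 0.5]]
[[0.2, -0.4], [-0.7, 0.4], [0.0, -0.4], [0.1, -0.5]]
[[0.0, -0.2], [0.0, 0.3], [0.8, -0.1], [-1.1, 0.6]]
[[0.5, -0.0], [0.2, -0.3], [0.4, 0.1], [1.0, -0.0]]
[[0.3, -0.5]]
[[-0.1, -1.2]]
```

```bash
cat > fitb.py <<'E'
from h import *
h=.013;H=.016
top=uc([(193,93),(278,103),(263,187),(178,175),(303,224)],7,(110,160))
sc=uc([(158,78),(250,103),(110,240),(208,262)],7,(385,265))
# blank corner labels by world quadrant (fx,fy) top img up=+x left=+y
s=[(h,h,.063),(h,-h,.063),(-h,-h,.063),(-h,h,.063)]
st=[(h,h,.060),(h,-h,.060),(-h,-h,.060),(-h,h,.060)]
foot=(-H,-H,0)
S=[(-H,-H,.060),(-H,H,.060),(H,-H,0),(H,H,0)]
def res(p,full=False):
    r=[proj("top",tw(p,s+[foot]))-top,proj("scene",tw(p,S))-sc]
    return r if full else np.vstack(r).ravel()
b=least_squares(res,[.5,.3,-.1],loss='soft_l1')
if __name__=="__main__":
    p=b.x;print(p)
    for r in res(p,True):print(np.round(r,1).tolist())
    B=[(x,y,0) for x,y in((H,H),(H,-H),(-H,-H),(-H,H))]
    M=[(x,y,.058) for x,y in((H,H),(H,-H),(-H,-H),(-H,H))]
    out=[]
    for n,(x,y,w,hh) in {"top":(110,160,55,45),"scene":(385,265,55,45)}.items():
        im=cv2.imread(f"pics/{n}0.png")[y:y+hh,x:x+w]; im=cv2.resize(im,None,fx=7,fy=7,interpolation=cv2.INTER_CUBIC)
        for L,c in((B,(0,0,255)),(M,(255,0,0)),(s,(0,255,255))):
            u=((proj(n,tw(p,L))-[x,y]+.5)*7-.5).round().astype(int); cv2.polylines(im,[u.reshape(-1,1,2)],True,c,1)
        out.append(im)
    cv2.imwrite("pics/ov_b.png",np.hstack(out))
E
python3 fitb.py
```

```text
[ 0.53517066  0.28640899 -0.12881485]
[[0.3, 0.4], [-1.1, 0.3], [-0.8, -1.1], [0.4, -0.7], [2.2, 0.9]]
[[-0.1, -1.2], [1.0, -1.2], [-0.2, 0.9], [-0.3, 1.4]]
```

View pics/ov_b.png

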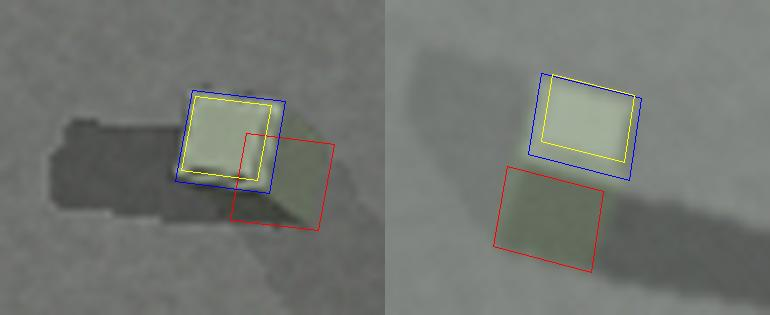

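```bash
python3 - <<'E'
from h import *
def g(n,x,y,w,h,k): return cv2.resize(cv2.imread(f"pics/{n}0.png")[y:y+h,x:x+w],None,fx=k,fy=k,interpolation=cv2.INTER_NEAREST)
cv2.imwrite("pics/c2.png",np.vstack([np.hstack([g("top",125,165,36,32,10),g("scene",395,270,36,32,10)]),np.hstack([g("top",150,100,36,28,10),g("scene",370,345,36,28,10)])]))
E
```

```text
(no output)
```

View pics/c2.png

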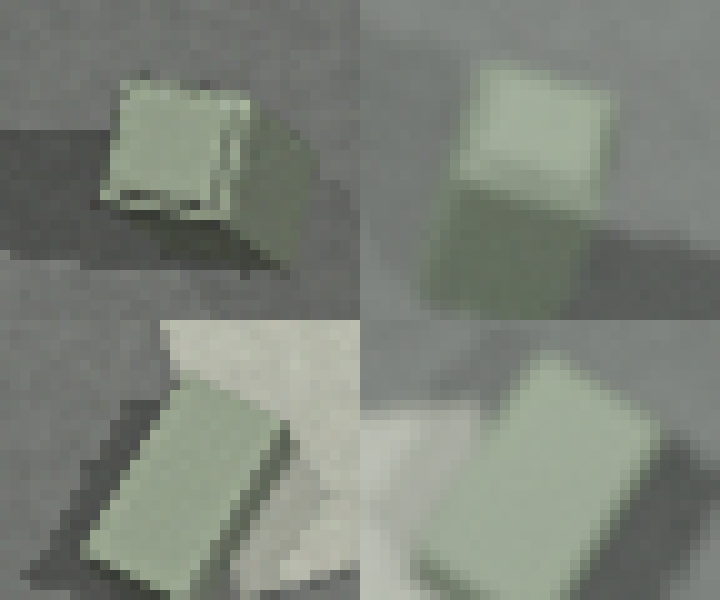

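```bash
python3 - <<'E'
import re
t=open('fitb.py').read()
t=t.replace("top=uc([(193,93),(278,103),(263,187),(178,175),(303,224)],7,(110,160))","top=uc([(122,80),(255,97),(236,222),(101,205),(282,270),(322,160)],10,(125,165))")
t=t.replace("sc=uc([(158,78),(250,103),(110,240),(208,262)],7,(385,265))","sc=np.vstack([uc([(112,60),(257,95),(232,225),(92,190)],10,(395,270)),uc([(110,240),(208,262)],7,(385,265))])")
t=t.replace("S=[(-H,-H,.060),(-H,H,.060),(H,-H,0),(H,H,0)]","M=[(H,H,.058),(H,-H,.058),(-H,-H,.058),(-H,H,.058)]\nS=[(-H,-H,.058),(-H,H,.058),(H,H,.058),(H,-H,.058),(H,-H,0),(H,H,0)]")
t=t.replace("tw(p,s+[foot])","tw(p,M+[foot,(H,-H,0)])")
open('fitb.py','w').write(t)
E
python3 fitb.py
```

```text
[ 0.53581925  0.28612082 -0.1263767 ]
[[0.4, -0.4], [0.4, -0.5], [-0.0, 0.1], [0.1, 0.2], [2.4, 0.7], [0.6, -0.7]]
[[0.9, -0.3], [0.7, -0.3], [1.6, -1.5], [1.1, -1.7], [-0.3, 1.1], [-0.4, 1.6]]
```

View pics/ov_b.png

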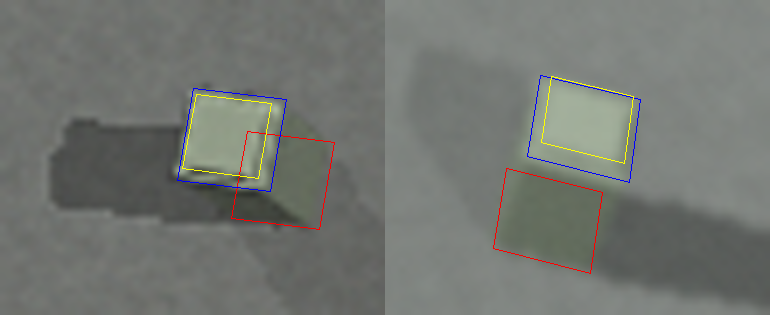

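```bash
cat >> h.py <<'E'
from scipy.spatial.transform import Rotation as Rn
def quat(psi):
    c,s=np.cos(psi),np.sin(psi); R=np.array([[c,s,0],[s,-c,0],[0,0,-1.]]); q=Rn.from_matrix(R).as_quat(); return [float(v) for v in (q[3],q[0],q[1],q[2])]
ST=np.array([0.53783,-0.00633,0.23852]); BL=np.array([0.5358,0.2861,-0.1264])
E
python3 - <<'E'
from h import *
print(get_ee_rot(),get_ft_force())
for p,ps in(((BL[0],BL[1],.2),BL[2]),((*tw(ST,[(.0315,.012,.16)])[0],),ST[2])):
  for k in(0,np.pi,np.pi/2,-np.pi/2):
    q=inverse_kinematics([float(v) for v in p],quat(ps+k)); print(k,None if q is None else np.round(q,2))
for th in (231,180,140,103):
  a=np.radians(th); r=.068; e=np.array([np.cos(a),np.sin(a)]); t=np.array([-e[1],e[0]])
  P=e*r+t*.0195; w=tw(ST,[(P[0],P[1],.066)])[0]
  for k in(1,-1):
    q=inverse_kinematics([float(v) for v in w],quat(ST[2]+a+k*np.pi/2)); print(th,k,None if q is None else np.round(q,2))
E
```

```text
[-4.10315226e-04  7.99401102e-01 -6.00797326e-01 -5.30857802e-04] [-0.65692888  0.28825769 -0.58380705]
0 [ 0.47  0.42  1.69 -0.    1.03  0.6 ]
3.141592653589793 None
1.5707963267948966 [ 0.47  0.42  1.69 -0.    1.03 -0.97]
-1.5707963267948966 [ 0.47  0.42  1.69 -0.    1.03  2.17]
0 [ 0.    0.42  1.81 -0.    0.91 -0.24]
3.141592653589793 None
1.5707963267948966 [ 0.    0.42  1.81 -0.    0.91 -1.81]
-1.5707963267948966 [ 0.    0.42  1.81 -0.    0.91  1.33]
231 1 [-0.17  0.53  1.93 -0.    0.69  0.28]
231 -1 None
180 1 [-0.11  0.47  2.04 -0.    0.63  1.22]
180 -1 [-0.11  0.47  2.04 -0.    0.63 -1.92]
140 1 [-0.01  0.46  2.06 -0.    0.62  2.02]
140 -1 [-0.01  0.46  2.06 -0.    0.62 -1.12]
103 1 None
103 -1 [ 0.07  0.49  2.01 -0.    0.64 -0.4 ]
```

```bash
python3 - <<'E'
from h import *
x,y=map(float,BL[:2])
move_pose([x,y,.25],quat(BL[2]))
movel([x,y,.10],v=.25)
print(get_time()); 
print(movel([x,y,.023],v=.1,until_force=4),get_tcp_pos(),get_ft_force())
command_gripper(0.2)
print(get_grip_width()*88,get_time())
movel([x,y,.24],v=.2)
print(get_ft_force(),get_grip_width()*88,get_tcp_pos(),get_time())
for n in("scene","top"): cv2.imwrite(f"pics/{n}1.png",read_camera(n)[:,:,::-1])
def g(n,P,w,h,k):
    u=proj(n,P)[0].astype(int);x0,y0=max(0,u[0]-w//2),max(0,u[1]-h//2); return cv2.resize(cv2.imread(f"pics/{n}1.png")[y0:y0+h,x0:x0+w],(w*k,h*k))
cv2.imwrite("pics/g1.png",np.hstack([g("top",(x,y,.24),90,90,4),g("scene",(x,y,.24),90,90,4)]))
E
```

```text
4.1917
False [0.53621922 0.28631991 0.02344373] [-0.23594117  0.03377787 -0.43415837]
32.041420238380674 6.0
[ 0.13085412 -0.39711829 -1.60481077] 32.43204395141912 [0.53504573 0.28570636 0.23872167] 7.2333
```

View pics/g1.png

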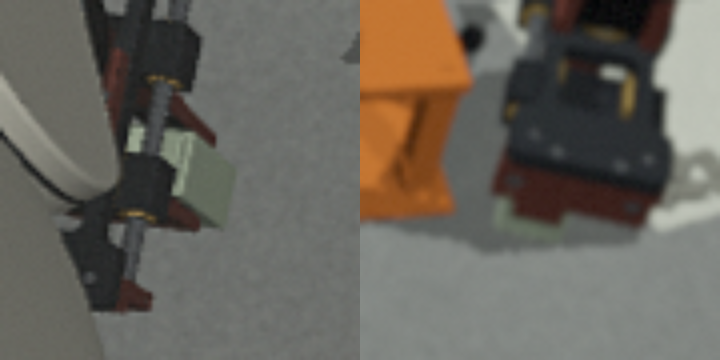

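```bash
python3 - <<'E'
from h import *
t=get_tcp_pos(); p=(t[0],t[1],BL[2]);zb=t[2]-.023
H=.016;out=[]
for n in("top","scene"):
    im=cv2.imread(f"pics/{n}1.png");u=proj(n,t)[0].astype(int);x,y=u-40
    x=max(x,0);y=max(y,0)
    im=cv2.resize(im[y:y+80,x:x+80],None,fx=5,fy=5,interpolation=cv2.INTER_CUBIC)
    for z,c in((zb,(0,0,255)),(zb+.058,(255,0,0))):
        L=[(a,b,z) for a,b in((H,H),(H,-H),(-H,-H),(-H,H))]
        q=((proj(n,tw(p,L))-[x,y]+.5)*5).astype(int);cv2.polylines(im,[q.reshape(-1,1,2)],True,c,1)
    out.append(im)
cv2.imwrite("pics/g1o.png",np.hstack(out))
E
```

```text
(no output)
```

View pics/g1o.png

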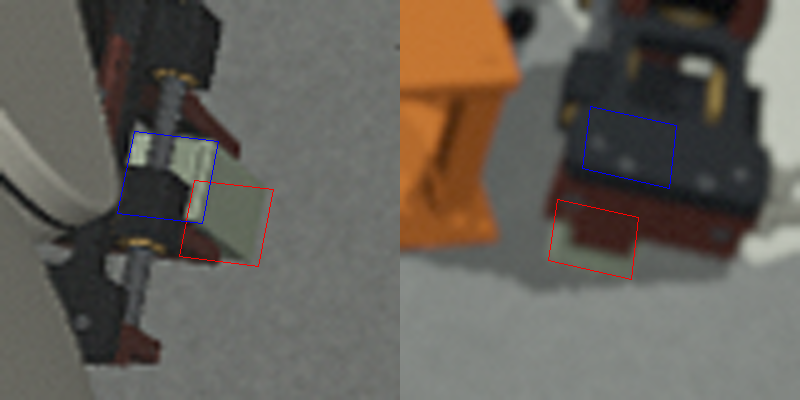

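```bash
python3 - <<'E'
import cv2
im=cv2.imread("pics/scene1.png"); a=im[130:290,330:490]; cv2.imwrite("pics/g2.png",cv2.resize(a,None,fx=3.7,fy=3.7,interpolation=cv2.INTER_CUBIC))
im=cv2.imread("pics/scene0.png"); a=im[0:120,0:130]; cv2.imwrite("pics/g3.png",cv2.resize(a,None,fx=4.5,fy=4.5,interpolation=cv2.INTER_CUBIC))
E
```

```text
(no output)
```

View pics/g2.png

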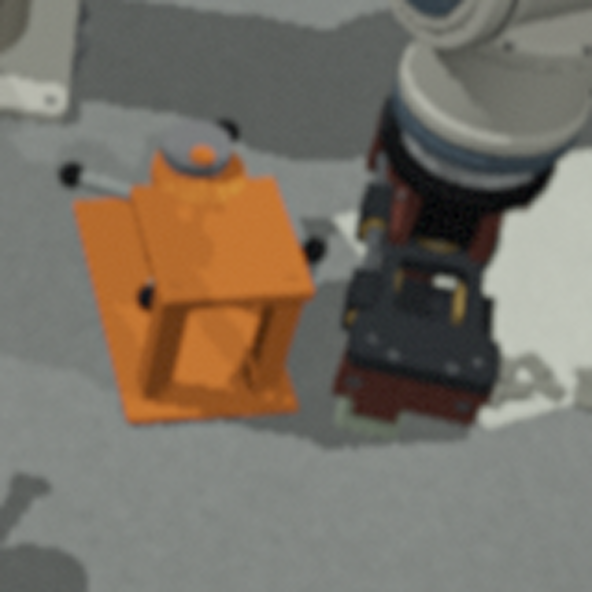

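View pics/g3.png

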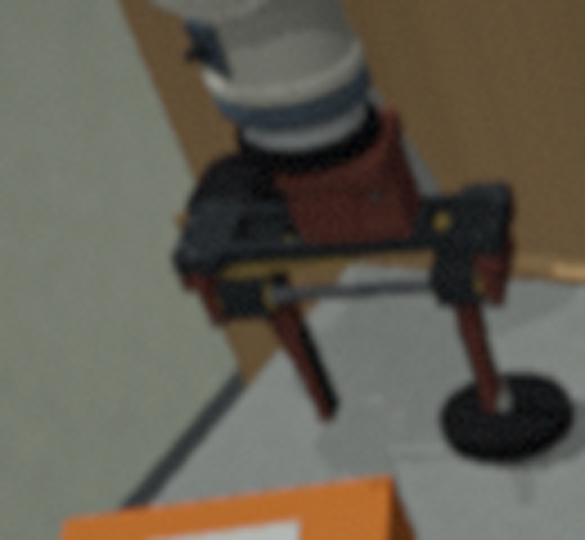

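```bash
python3 - <<'E'
from h import *
def st(P): 
    d=P[:2]-ST[:2];c,s=np.cos(ST[2]),np.sin(ST[2]);return np.round([1e3*(c*d[0]+s*d[1]),1e3*(-s*d[0]+c*d[1])],1)
for c in((138,168),(230,140),(145,188),(233,163),(145,152),(240,200),(262,212),(215,192),(215,215),(240,215)):
    u=uc([c],5,(215,110))[0]; print(c,[(z,st(ray("top",u,z)).tolist()) for z in(.12,.134)])
t=cv2.imread("pics/top0.png")[125:165,230:280]
cv2.imwrite("pics/stop.png",cv2.resize(t,None,fx=12,fy=12,interpolation=cv2.INTER_CUBIC))
E
```

```text
(138, 168) [(0.12, [75.1, 35.6]), (0.134, [70.1, 35.6])]
(230, 140) [(0.12, [77.9, -7.6]), (0.134, [72.8, -6.9])]
(145, 188) [(0.12, [65.2, 34.7]), (0.134, [60.4, 34.7])]
(233, 163) [(0.12, [67.1, -6.3]), (0.134, [62.2, -5.7])]
(145, 152) [(0.12, [81.7, 30.8]), (0.134, [76.5, 30.9])]
(240, 200) [(0.12, [49.5, -5.3]), (0.134, [44.9, -4.7])]
(262, 212) [(0.12, [41.7, -13.6]), (0.134, [37.2, -12.8])]
(215, 192) [(0.12, [55.9, 4.7]), (0.134, [51.1, 5.2])]
(215, 215) [(0.12, [45.4, 7.2]), (0.134, [40.8, 7.6])]
(240, 215) [(0.12, [42.7, -3.7]), (0.134, [38.2, -3.1])]
```

View pics/stop.png

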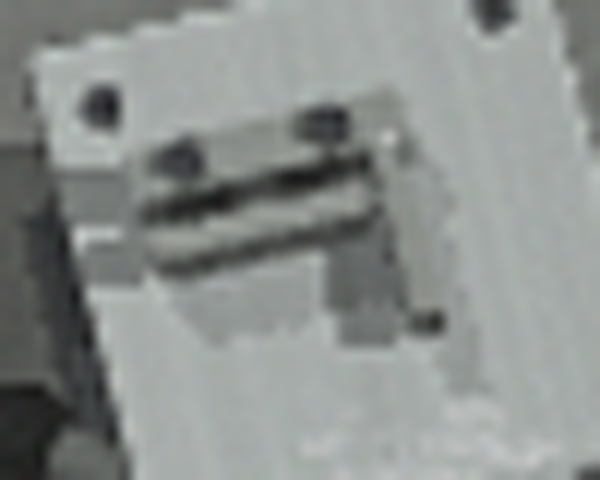

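```bash
python3 - <<'E'
from h import *
w=tw(ST,[(.033,.013,0)])[0]; x,y=map(float,w[:2])
move_pose([x,y,.24],quat(ST[2]))
movel([x,y,.155],v=.15)
print(get_time(),get_tcp_pos()-[x,y,.155])
print(movel([x,y,.140],v=.02,until_force=3),get_tcp_pos(),get_ft_force(),get_time())
for n in("scene","top"): cv2.imwrite(f"pics/{n}2.png",read_camera(n)[:,:,::-1])
cv2.imwrite("pics/p2.png",np.hstack([cv2.resize(cv2.imread("pics/top2.png")[100:225,200:330],None,fx=3,fy=3),cv2.resize(cv2.imread("pics/scene2.png")[190:315,225:355],None,fx=3,fy=3)]))
E
```

```text
9.1167 [0.00058952 0.0005066  0.0005046 ]
True [0.56682163 0.01400558 0.14284877] [-0.31083619 -0.27957076  2.98918255] 9.7167
```

View pics/p2.png

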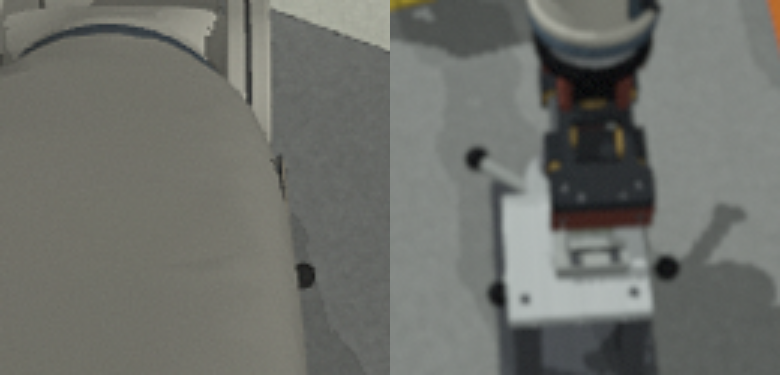

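```bash
python3 - <<'E'
from h import *
command_gripper(0.7)
t=get_tcp_pos(); print(t,get_ft_force(),get_time())
movel([float(t[0]),float(t[1]),.235],v=.15)
# move away toward the robot-side right to the push start, high
a=np.radians(240)-.15; 
e=np.array([np.cos(a),np.sin(a)]);tt=np.array([-e[1],e[0]])
P=e*.068+tt*.035; w=tw(ST,[(P[0],P[1],.235)])[0]
move_pose([float(v) for v in w],quat(ST[2]+a+np.pi/2))
print(get_time())
for n in("scene","top"): cv2.imwrite(f"pics/{n}3.png",read_camera(n)[:,:,::-1])
cv2.imwrite("pics/p3.png",np.hstack([cv2.resize(cv2.imread("pics/top3.png")[100:225,200:330],None,fx=3,fy=3),cv2.resize(cv2.imread("pics/scene3.png")[210:335,225:355],None,fx=3,fy=3)]))
command_gripper(0.0)
print(get_time())
E
```

```text
[0.56596846 0.01409    0.1422043 ] [-1.0122216   0.03047678 -0.3916362 ] 10.4667
11.775
12.8917
```

View pics/p3.png

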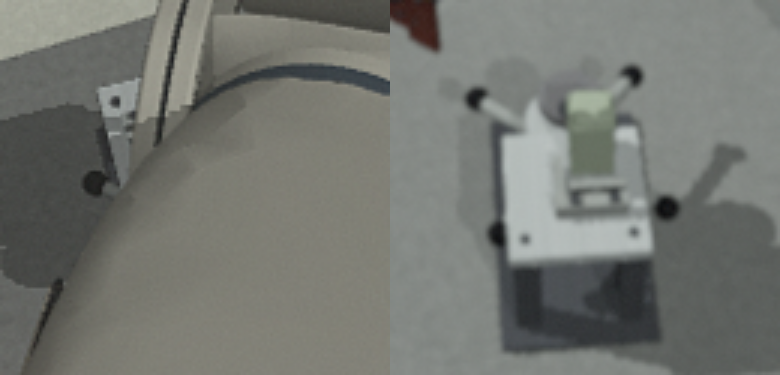

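```bash
cat > push.py <<'E'
from h import *
R=.068
def pose(th,d,z=.066,r=R):
    e=np.array([np.cos(th),np.sin(th)]);t=np.array([-e[1],e[0]]);P=e*r+t*d
    return [float(v) for v in tw(ST,[(P[0],P[1],z)])[0]],quat(ST[2]+th+np.pi/2)
def go(th,d,z=.066,v=.08,uf=None,orient=None):
    p,q=pose(th,d,z); return movel(p,frame=q if orient is None else orient,v=v,until_force=uf)
def F(th,n=4,b=np.zeros(3)):
    f=[]
    for _ in range(n): f.append(get_ft_force()); wait(.02)
    f=np.mean(f,0)-b; c,s=np.cos(ST[2]+th),np.sin(ST[2]+th)
    return np.round([f@[-s,c,0],f@[c,s,0],f[2]],2)   # tangential (against push = +), radial, z
E
python3 - <<'E'
from push import *
th=np.radians(240)-.15
go(th,.035,.235,.1); go(th,.035,.10,.2); wait(.2)
b=np.mean([get_ft_force() for _ in range(1)],0)
go(th,.035,.066,.08); wait(.2); print(F(th),get_tcp_pos()-pose(th,.035)[0],get_time())
bs=[]
for _ in range(8): bs.append(get_ft_force()); wait(.02)
b=np.mean(bs,0); np.save("bias.npy",b); print(np.std(bs,0),b)
print(go(th,.022,v=.03,uf=5),F(th,b=b),get_time())
for k in range(1,4):
    t2=th-np.radians(5)*k
    print(k,go(t2,.0195,v=.06,uf=7),F(t2,b=b),get_time())
E
```

```text
[-0.08 -0.43  0.23] [ 2.94332853e-04 -7.16885176e-05  3.65923274e-04] 15.0083
[0.61996487 0.75584319 0.33947215] [ 0.03175256 -0.09541674 -0.05030956]
False [-0.01  0.35  0.05] 15.7917
1 False [-0.05 -0.39 -0.62] 16.15
2 False [ 0.1  -0.22 -0.14] 16.4667
3 False [ 0.09 -0.1   0.32] 16.7833
```

```bash
python3 - <<'E'
from h import *
cv2.imwrite("pics/scene4.png",read_camera("scene")[:,:,::-1])
cv2.imwrite("pics/p4.png",cv2.resize(cv2.imread("pics/scene4.png")[190:330,200:350],None,fx=4.5,fy=4.5,interpolation=cv2.INTER_CUBIC))
print(get_grip_width(),get_tcp_pos(),get_ft_force(),get_time())
E
```

```text
0.005543808044083524 [ 0.50918653 -0.0710136   0.06595731] [-0.54550768  0.96171135  0.33355707] 16.8333
```

View pics/p4.png

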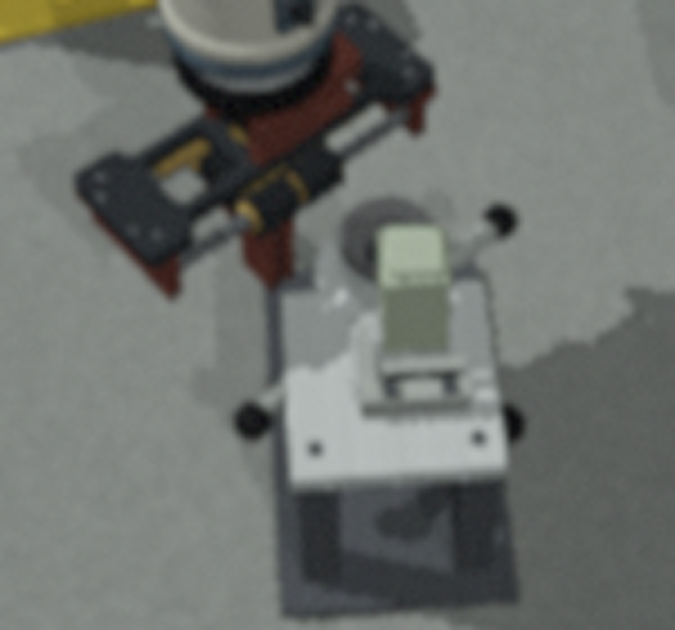

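```bash
python3 - <<'E'
from push import *
b=np.load("bias.npy")
th=np.radians(240)-.15
for k in range(4,16):
    t2=th-np.radians(5)*k
    r=go(t2,.0195,v=.05,uf=6); f=F(t2,n=2,b=b)
    print(k,round(np.degrees(t2)),r,f,np.round(1e3*(np.array(get_tcp_pos())-pose(t2,.0195)[0]),1),round(get_time(),2))
    if r: break
cv2.imwrite("pics/scene5.png",read_camera("scene")[:,:,::-1])
cv2.imwrite("pics/p5.png",cv2.resize(cv2.imread("pics/scene5.png")[190:330,200:350],None,fx=4.5,fy=4.5,interpolation=cv2.INTER_CUBIC))
E
```

```text
4 211 False [ 0.82 -0.41 -0.42] [-0.  0. -0.] 17.14
5 206 False [ 0.31 -0.28 -0.67] [-0.1  0.  -0.1] 17.45
6 201 False [ 0.55 -0.47  0.09] [-0.1  0.  -0.1] 17.76
7 196 False [ 0.33 -0.11  0.27] [-0.1  0.  -0. ] 18.07
8 191 False [-0.07 -0.07  0.24] [-0. -0. -0.] 18.38
9 186 False [-0.1  -0.19 -0.52] [ 0. -0. -0.] 18.68
10 181 False [0.63 0.5  0.51] [ 0. -0. -0.] 18.99
11 176 False [ 0.18  0.74 -0.33] [ 0. -0.  0.] 19.3
12 171 False [-0.09  0.42  0.55] [ 0.1 -0.   0. ] 19.61
13 166 False [ 0.29 -0.34  0.13] [ 0.1 -0.  -0. ] 19.92
14 161 False [-0.33 -0.32 -0.21] [ 0. -0. -0.] 20.23
15 156 False [-1.17 -0.4   0.26] [ 0. -0. -0.] 20.53
```

View pics/p5.png

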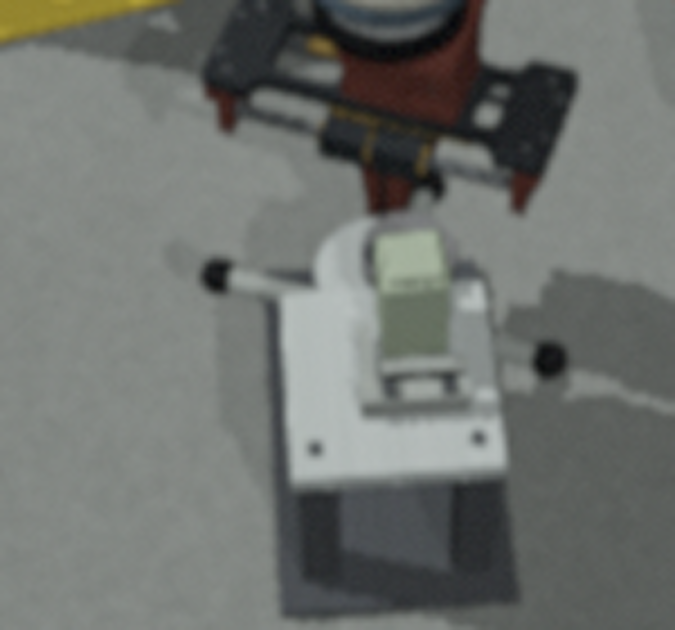

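```bash
cat > qfit.py <<'E'
from h import *
def qf(pts,q0):
    # pts: list of (k,uv) scene
    def r(q): return np.concatenate([proj("scene",tw(ST,[(.088*np.cos(a:=np.radians(240)-q[0]+k*np.pi/2),.088*np.sin(a),.078)]))[0]-u for k,u in pts])
    s=least_squares(r,[q0]);return s.x[0],np.round(s.fun,1)
E
python3 - <<'E'
from qfit import *
A=lambda c:uc([c],4.5,(200,190))[0]
print("p4",qf([(2,A((500,220))),(2,A((500,220)))],.3), [ (k,proj("scene",tw(ST,[(.088*np.cos(a:=np.radians(240)-.3+k*np.pi/2),.088*np.sin(a),.078)]))[0]) for k in range(4)], A((500,220)),A((250,422)))
E
```

```text
p4 (np.float64(-1.235370833711893), array([ 0.1, -0.1,  0.1, -0.1])) [(0, array([257.38108759, 238.94890781])), (1, array([256.96895426, 284.16806798])), (2, array([313.51183035, 282.78780241])), (3, array([309.79831845, 237.70244156]))] [310.72222222 238.5       ] [255.16666667 283.38888889]
```

```bash
python3 - <<'E'
from qfit import *
A=lambda c:uc([c],4.5,(200,190))[0]
print(qf([(1,A((217,275))),(3,A((550,358)))],1.3))
print(qf([(3,A((500,220))),(1,A((250,422)))],.3))
# stop position & blank: ray points in scene
def st(P): 
    d=P[:2]-ST[:2];c,s=np.cos(ST[2]),np.sin(ST[2]);return np.round([1e3*(c*d[0]+s*d[1]),1e3*(-s*d[0]+c*d[1])],1)
for n,c,z in(("top L",(382,240),.183),):pass
cv2.imwrite("pics/p5b.png",cv2.resize(cv2.imread("pics/scene5.png")[230:285,260:320],None,fx=12,fy=12,interpolation=cv2.INTER_CUBIC)[:600])
E
```

```text
(np.float64(1.405818187359268), array([0.3, 0.3, 0.1, 0.2]))
(np.float64(0.3435328636409835), array([ 0.3,  0.1,  0.6, -0.3]))
```

View pics/p5b.png

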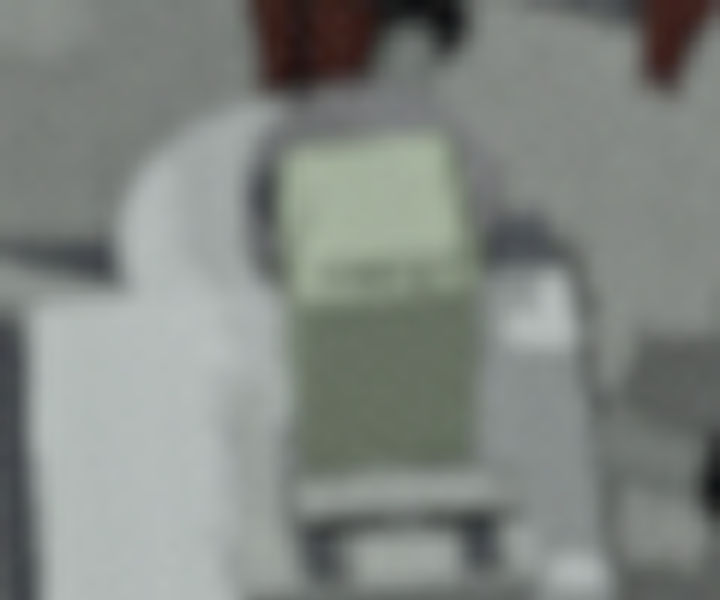

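```bash
python3 - <<'E'
from push import *
b=np.load("bias.npy")
th=np.radians(240)-.15-np.radians(75)
for k in range(1,16):
    t2=th-np.radians(2.5)*k
    t0=get_time(); r=go(t2,.0195,v=.03,uf=5); f=F(t2,n=2,b=b)
    print(k,round(np.degrees(t2),1),r,f,np.round(1e3*(np.array(get_tcp_pos())-pose(t2,.0195)[0]),1),round(get_time(),2))
    if r: break
cv2.imwrite("pics/scene6.png",read_camera("scene")[:,:,::-1])
cv2.imwrite("pics/p6.png",cv2.resize(cv2.imread("pics/scene6.png")[190:330,200:350],None,fx=4.5,fy=4.5,interpolation=cv2.INTER_CUBIC))
E
```

```text
1 153.9 False [ 1.09 -0.37  0.04] [ 0.  -0.1 -0. ] 20.87
2 151.4 False [ 1.09 -0.8  -0.13] [ 0.  -0.1  0. ] 21.15
3 148.9 False [ 1.49 -0.63 -0.05] [ 0.1 -0.   0. ] 21.43
4 146.4 False [ 1.21 -0.39 -0.61] [0.1 0.  0. ] 21.72
5 143.9 False [ 0.65 -0.53  0.33] [0. 0. 0.] 22.0
6 141.4 False [ 0.97 -0.96 -0.65] [0. 0. 0.] 22.28
7 138.9 False [ 0.9  -0.59  0.68] [-0.  0. -0.] 22.57
8 136.4 False [ 0.65 -0.49 -0.02] [-0.1  0.  -0. ] 22.85
9 133.9 False [ 0.81 -0.76  0.66] [-0.  0. -0.] 23.13
10 131.4 False [ 0.47 -1.02 -0.03] [-0.  0. -0.] 23.42
11 128.9 False [ 0.6  -0.8   0.65] [-0. -0. -0.] 23.7
12 126.4 False [ 1.16 -1.45  0.78] [-0.  0. -0.] 23.98
13 123.9 False [ 1.45 -0.12  0.02] [-0.  0. -0.] 24.27
14 121.4 False [ 1.9  -1.08 -0.7 ] [-0.1 -0.  -0.1] 24.55
15 118.9 False [ 2.05 -0.83 -0.02] [-0.2 -0.1 -0.1] 24.83
```

View pics/p6.png

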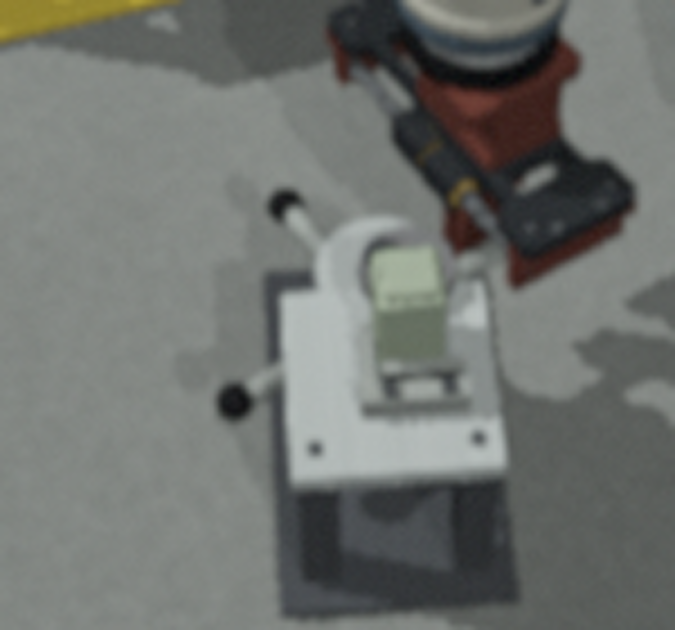

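```bash
python3 - <<'E'
from qfit import *
from push import pose
A=lambda c:uc([c],4.5,(200,190))[0]
print(qf([(1,A((285,205))),(2,A((235,402)))],2.))
for d in(118,116,114,112,110,108,106):
    p,q=pose(np.radians(d),.0195); j=inverse_kinematics(p,q); print(d,None if j is None else np.round(j[5],2))
print(get_joint_pos()[5])
E
```

```text
(np.float64(2.0703535179788997), array([ 0.2, -0.1,  0.2,  0.1]))
118 2.46
116 2.49
114 2.53
112 None
110 None
108 None
106 None
2.4357017155865908
```

```bash
python3 - <<'E'
from push import *
th=np.radians(118.9)
go(th,.034,v=.08); go(th,.034,.20,v=.25)
ta=np.radians(240)-2.07+np.pi/2
p,q=pose(ta,.036,.20); move_pose(p,q)
go(ta,.036,.066,v=.15); wait(.3)
bs=[]
for _ in range(10): bs.append(get_ft_force()); wait(.03)
b=np.mean(bs,0); np.save("bias.npy",b); print(b,np.std(bs,0),get_time())
print(go(ta,.0195,v=.05,uf=5),F(ta,b=b))
for k in range(1,4):
    t2=ta-np.radians(1.2)*k
    r=go(t2,.0195,v=.03,uf=5); f=F(t2,n=4,b=b)
    print(k,round(np.degrees(t2),1),r,f,round(get_time(),2))
    if r: break
cv2.imwrite("pics/scene7.png",read_camera("scene")[:,:,::-1])
cv2.imwrite("pics/p7.png",cv2.resize(cv2.imread("pics/scene7.png")[190:330,200:350],None,fx=4.5,fy=4.5,interpolation=cv2.INTER_CUBIC))
E
```

```text
[0.37164087 0.04229897 0.06252721] [0.32474221 0.67199836 0.50227162] 29.1667
False [ 0.43  0.21 -0.3 ]
1 210.2 False [0.06 0.05 0.01] 30.03
2 209.0 False [-0.27  0.3  -0.27] 30.35
3 207.8 False [0.14 0.43 0.14] 30.67
```

View pics/p7.png

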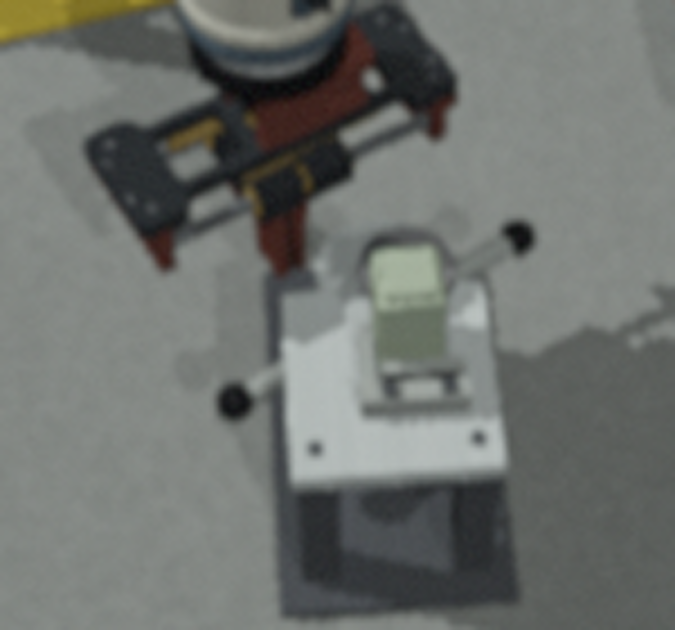

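```bash
python3 - <<'E'
from push import *
b=np.load("bias.npy")
ta=np.radians(207.8)
for k in range(1,16):
    t2=ta-np.radians(1.2)*k
    r=go(t2,.0195,v=.02,uf=5.5); p=get_tcp_pos(); f=F(t2,n=4,b=b)
    print(k,round(np.degrees(t2),1),r,f,np.round(1e3*(np.array(p)-pose(t2,.0195)[0]),1),round(get_time(),2))
    if r or f[0]>5: break
E
```

```text
1 206.6 False [ 2.74  0.28 -0.96] [ 0.5 -0.2  0.1] 31.03
2 205.4 False [ 4.88  0.75 -1.41] [ 0.5 -0.2  0.1] 31.35
3 204.2 False [ 4.66  0.86 -0.72] [ 0.3 -0.1  0.1] 31.67
4 203.0 False [ 4.42  0.16 -1.13] [ 0.2 -0.1  0.1] 31.98
5 201.8 False [ 5.18 -0.11 -0.91] [ 0.3 -0.1  0.1] 32.3
```

```bash
python3 - <<'E'
from push import *
b=np.load("bias.npy")
ta=np.radians(201.8)
for k in range(1,6):
    t2=ta-np.radians(1.2)*k
    r=go(t2,.0195,v=.02,uf=4.5); p=get_tcp_pos(); f=F(t2,n=6,b=b)
    print(k,round(np.degrees(t2),1),r,f,np.round(1e3*(np.array(p)-pose(t2,.0195)[0]),1),round(get_time(),2))
    if r or f[0]>6.3: break
cv2.imwrite("pics/scene8.png",read_camera("scene")[:,:,::-1])
cv2.imwrite("pics/p8.png",cv2.resize(cv2.imread("pics/scene8.png")[190:330,200:350],None,fx=4.5,fy=4.5,interpolation=cv2.INTER_CUBIC))
E
```

```text
1 200.6 False [ 6.46  0.69 -1.5 ] [ 0.3 -0.3  0.1] 32.65
```

View pics/p8.png

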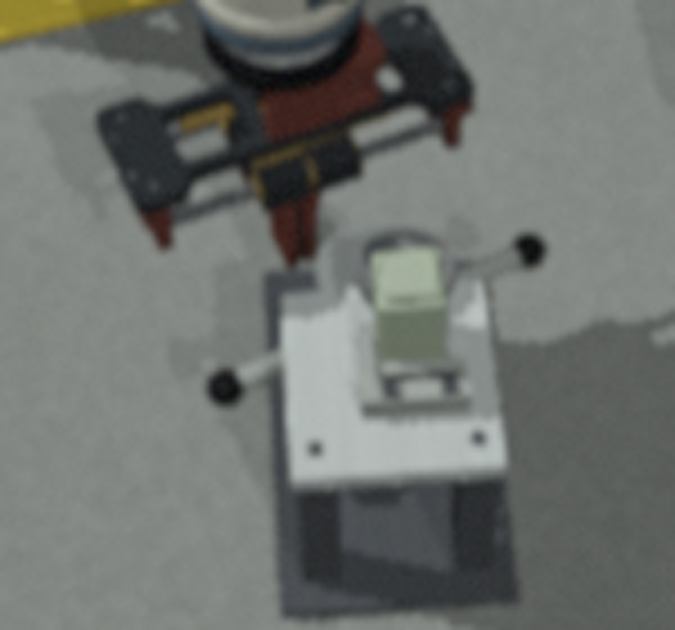

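```bash
python3 - <<'E'
from qfit import *
A=lambda c:uc([c],4.5,(200,190))[0]
for n,a,c in(("7",(518,237),(235,402)),("8",(530,250),(225,387))):
    print(n,qf([(0,A(a)),(2,A(c))],2.), qf([(2,A(c)),(2,A(c))],2.),qf([(0,A(a)),(0,A(a))],2.))
E
```

```text
7 (np.float64(2.0722136929673267), array([ 0.2, -0. ,  0.1,  0. ])) (np.float64(2.0750822877050292), array([ 0.1, -0.1,  0.1, -0.1])) (np.float64(2.0690589554639907), array([ 0.1, -0.1,  0.1, -0.1]))
8 (np.float64(2.1890886042238606), array([0. , 0.1, 0.1, 0. ])) (np.float64(2.19072544335555), array([ 0.1, -0. ,  0.1, -0. ])) (np.float64(2.1873370602504236), array([-0.,  0., -0.,  0.]))
```

```bash
python3 - <<'E'
from push import *
b=np.load("bias.npy")
print(F(np.radians(200.6),n=6,b=b))
for d in(199.8,199.0,198.2):
    t2=np.radians(d)
    r=go(t2,.0195,v=.015,uf=3.5); p=get_tcp_pos(); f=F(t2,n=8,b=b)
    print(d,r,f,np.round(1e3*(np.array(p)-pose(t2,.0195)[0]),1),round(get_time(),2))
    if r or f[0]>7.6: break
E
```

```text
[ 6.15  0.7  -1.31]
199.8 False [ 6.91  0.86 -1.86] [ 0.5 -0.4  0.1] 33.18
199.0 False [ 7.63  1.15 -2.11] [ 0.5 -0.5  0.1] 33.57
```

```bash
python3 - <<'E'
from push import *
b=np.load("bias.npy")
for d in(198.1,):
    t2=np.radians(d)
    r=go(t2,.0195,v=.015,uf=3.5); p=get_tcp_pos(); f=F(t2,n=10,b=b)
    print(d,r,f,np.round(1e3*(np.array(p)-pose(t2,.0195)[0]),1),round(get_time(),2))
cv2.imwrite("pics/scene9.png",read_camera("scene")[:,:,::-1])
E
```

```text
198.1 False [ 8.14  1.33 -2.13] [ 0.6 -0.6  0.1] 33.98
```

```bash
python3 - <<'E'
from push import *
b=np.load("bias.npy")
t2=np.radians(197.4)
r=go(t2,.0195,v=.015,uf=3.5); f=F(t2,n=10,b=b)
print(r,f,round(get_time(),2))
wait(.3)
go(t2,.036,v=.04); wait(.1); print(F(t2,n=6,b=b))
go(t2,.036,.235,v=.2)
p,q=pose(np.radians(225),.05,.26); w=[.42,-.22,.28]; move_pose(w,q)
wait(.2)
for n in("scene","top"): cv2.imwrite(f"pics/{n}10.png",read_camera(n)[:,:,::-1])
cv2.imwrite("pics/p10.png",np.hstack([cv2.resize(cv2.imread("pics/top10.png")[105:230,205:320],None,fx=3.4,fy=3.4,interpolation=cv2.INTER_CUBIC),cv2.resize(cv2.imread("pics/scene10.png")[215:340,230:345],None,fx=3.4,fy=3.4,interpolation=cv2.INTER_CUBIC)]))
print(get_time())
E
```

```text
False [ 8.79  1.5  -2.62] 34.45
[-0.27  0.27 -0.12]
37.6083
```

View pics/p10.png

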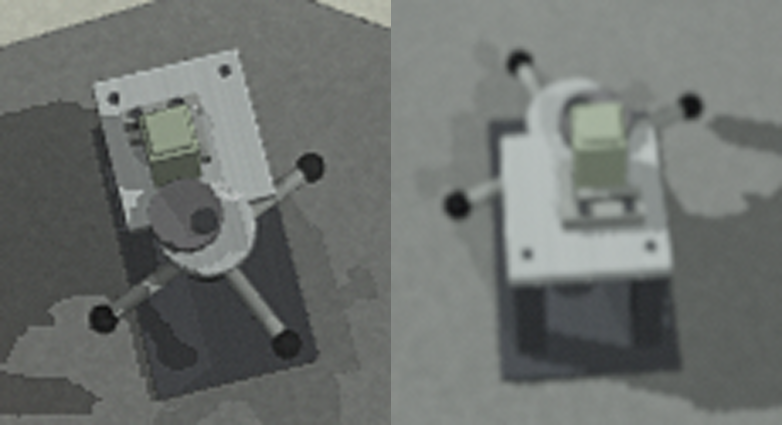

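View pics/top10.png

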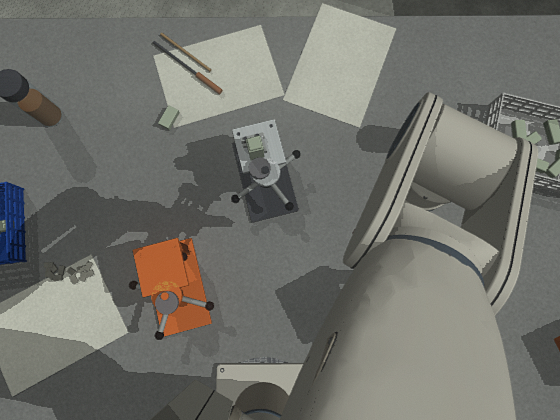

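```bash
python3 - <<'E'
from qfit import *
H=.016;out=[]
q=2.25
reach=.024-.014*np.cos(q); 
for n,(x,y) in {"top":(230,125),"scene":(270,235)}.items():
    im=cv2.resize(cv2.imread(f"pics/{n}10.png")[y:y+50,x:x+50],None,fx=8,fy=8,interpolation=cv2.INTER_CUBIC)
    for yy,col in((.008,(0,0,255)),(.012,(255,0,0))):
        L=[(reach+H+a,yy+b,.178) for a,b in((H,H),(H,-H),(-H,-H),(-H,H))]
        u=((proj(n,tw(ST,L))-[x,y]+.5)*8).astype(int);cv2.polylines(im,[u.reshape(-1,1,2)],True,col,1)
    out.append(im)
cv2.imwrite("pics/f10.png",np.hstack(out))
A=lambda c:uc([c],3.4,(230,215))[0]
print(reach, qf([(2,A((456-391,205))),(0,A((690-391,105))),(1,A((520-391,63)))],2.2))
E
```

```text
0.03279443071811835 (np.float64(2.209728821752199), array([ 0.6,  0.1,  0.2,  0.3, -0. , -0.2]))
```

View pics/f10.png

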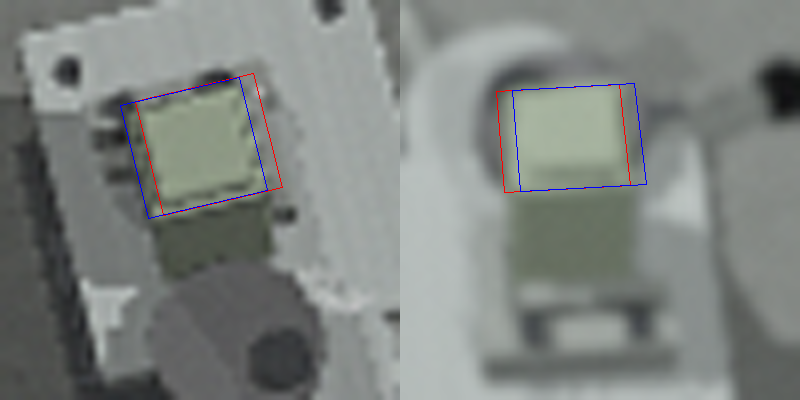

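```bash
python3 - <<'E'
from qfit import *
def cen(n,uv):
    im=cv2.imread(f"pics/scene{n}.png").min(2).astype(float); x,y=np.round(uv).astype(int); w=im[y-5:y+6,x-5:x+6]; m=np.clip(75-w,0,None)
    yy,xx=np.mgrid[y-5:y+6,x-5:x+6]; return np.array([(m*xx).sum(),(m*yy).sum()])/m.sum()
for n,q0,ks in((7,2.07,(2,0)),(8,2.19,(2,0)),(9,2.23,(2,0)),(10,2.21,(2,0,1))):
    P=[(k,cen(n,proj("scene",tw(ST,[(.088*np.cos(a:=np.radians(240)-q0+k*np.pi/2),.088*np.sin(a),.078)]))[0])) for k in ks]
    print(n,[np.round(p[1],2).tolist() for p in P],qf(P,q0), [round(qf([p,p],q0)[0],3) for p in P])
E
```

```text
7 [[251.74, 279.02], [315.01, 242.04]] (np.float64(2.07248810739292), array([ 0.2, -0.1, -0.1,  0.2])) [np.float64(2.075), np.float64(2.07)]
8 [[249.61, 275.91], [317.39, 245.05]] (np.float64(2.1838686754044474), array([ 0.2, -0.1, -0.1,  0. ])) [np.float64(2.183), np.float64(2.185)]
9 [[249.02, 274.74], [318.12, 246.02]] (np.float64(2.2212756635536324), array([ 0.2, -0.1, -0.1,  0.1])) [np.float64(2.221), np.float64(2.221)]
10 [[249.14, 275.11], [317.86, 245.77], [266.74, 232.31]] (np.float64(2.2052507998830224), array([ 0.3,  0. , -0.1, -0.1,  0.7,  0.7])) [np.float64(2.21), np.float64(2.211), np.float64(2.196)]
```

```bash
python3 - <<'E'
from qfit import *
def cen(im,uv):
    im=im.min(2).astype(float); x,y=np.round(uv).astype(int); w=im[y-5:y+6,x-5:x+6]; m=np.clip(75-w,0,None)
    yy,xx=np.mgrid[y-5:y+6,x-5:x+6]; return np.array([(m*xx).sum(),(m*yy).sum()])/m.sum()
def meas(im,q0=2.21): 
    P=[(k,cen(im,proj("scene",tw(ST,[(.088*np.cos(a:=np.radians(240)-q0+k*np.pi/2),.088*np.sin(a),.078)]))[0])) for k in(2,0)]
    return qf(P,q0)[0]
print(meas(cv2.imread("pics/scene9.png")),meas(cv2.imread("pics/scene10.png")))
for i in range(3):
    print(get_time(),[round(meas(read_camera("scene")),4) for _ in range(4)]); wait(1)
E
```

```text
2.2212756663336957 2.2103956170052466
37.6083 [np.float64(2.2104), np.float64(2.2106), np.float64(2.2102), np.float64(2.2101)]
38.8083 [np.float64(2.21), np.float64(2.2101), np.float64(2.2104), np.float64(2.2105)]
40.0083 [np.float64(2.2103), np.float64(2.2104), np.float64(2.2101), np.float64(2.2101)]
```

```bash
python3 - <<'E'
from h import *
print(get_time(),np.round(get_ft_force(),2)); job_done(); print(get_time())
E
```

```text
41.2083 [-0.07 -0.38  1.29]
the job is handed in; nothing more can be done
the job is handed in; nothing more can be done
```

I stood the blank in the grey stand's bay, let go of it, and turned the knob clockwise with the shut fingers until the cam clamped it. The job went in at 41 s of the 72 s allowed; no verdict was reported.

**Clamping:** I pushed one arm, then switched to the arm behind it because the last joint was nearing its range limit. The last push read 8.8 N at 68 mm from the axis, about 8.5 N at 70 mm, which is in the snug range. These are readings taken with the arm stopped.

**Last checks:**
- **Blank:** it stands square against the stop at about stand x 48, y 9 to 10 mm.
- **Robot:** it was clear of everything.
- **Cup, offcut and ring:** the last top view shows the offcut where it was at the start. The arm hid most or all of the cup and the ring, so I did not check those two again after the start.

**Less certain points:**
- **Spring-back:** the knob sprang back about 0.01 to 0.02 rad on release, then held at 2.210 rad for 2.5 s.
- **Cam force:** I estimate about 10 to 11 N on the blank, from the slope of push force against knob angle. The stop's stated stiffness gives nearer 20 N. Both are inside 6 to 30 N, but I had no direct reading.

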